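# Wedge a board snug in the drilling jig by feel

### The arm

A 7-joint arm with a two-finger parallel gripper is mounted at the origin on the work surface. World frame = base frame: x ahead of the robot, y to its left, z up, the work surface at z = 0. Lengths are in m, angles in rad, forces in N, time in s.
With the tool pointing down it reaches from about 0.425 to 0.8 m from the base axis. Payload 8.3 kg.
Tool frame: the origin (TCP) lies on the centre line of the jaws, within the pads' length; the fingertips stand 11 mm ahead of it and the grasp point (between the pads) lies 8 mm behind it; x points along the fingers, y is the direction in which the jaws open and shut, and the axes are right-handed (so a half turn about x gives the same grasp; the last joint's range is limited). The gripper opens to 85 mm and grips with 20 to 120 N. Pads are 22 mm wide; open, the fingers measure 114 mm over their backs; the gripper's body (76 mm by 85 mm) begins 54 mm behind the grasp point. The pads swing forward as they close: fully open they stand 13 mm farther back than shut.
Start: joints at [1.228, 0.383, 0.016, 1.37, -0.006, 1.388, -0.046], TCP at [0.173, -0.601, 0.242] pointing down, gripper open.
Joint ranges: [-2.95, 2.95], [-0.25, 2.06], [-1.52, 1.56], [0.18, 2.33], [-1.44, 4.58], [0.02, 2.06], [-3.01, 3.01]. Speed limits (rad/s): [2.39, 2.39, 3.01, 3.01, 3.14, 3.14, 3.14].

### API

Orientations are given as a rotation vector (axis times angle).
In Python, from rig import manip, solver, sensors, eyes gives the robot as it stands. Calls block until the motion is done:
- manip.movep(position, orientation): joint-space move of the TCP to a pose.
- manip.move_linear(position, attitude=None, max_speed=0.15, guard=None): straight line of the TCP; attitude=None keeps the orientation; max_speed is the mean speed in m/s. With guard (N) it stops when the force on the tool has changed by that much, and returns True; else False.
- manip.move_j(angles): joint-space move.
- manip.move_gripper(opening): finger opening in m; the grip force is fixed at half the most; returns when the fingers have stopped.
- manip.wait(seconds).
- solver.ik(position, orientation): joint angles nearest the present ones, or None.
- sensors.get_obs(): the state.
- eyes.read_camera(name): name is "side" or "top"; returns a dict with "pixels" (400x640x3 uint8, red, green, blue), "range_z" (400x640 float32, m along the optical axis (not along the pixel's ray), 0 where there is no reading), "fov_y" (degrees; the focal length in pixels is half the picture's height over the tangent of half this angle, whatever the lens; pixels are square), "cx", "cy" (the principal point, pixels), "k1" (the pictures are not rectified: a ray, as slopes to the right and down, at radius r is drawn at 1 + k1 r^2 times it, then the intrinsics apply), "cam_to_world" (4x4, takes a point from camera to world coordinates). Camera axes: x right, y up, looking along -z (the intrinsics and any distortion apply to the point x, -y, -z); pixel columns grow to the right and rows downward; lengths in m; the calibration is good to about 2 mm. A picture is of the moment at which its call begins.
A pose or a line that the arm cannot do raises manip.PlanningError and nothing moves.
- manip.finish_job(): hands the job in, once; it reports no verdict.
The state is a dict: "t": time; "qpos": joint angles; "joint_velocities": joint speeds; "joint_torque": joint torques, N m; "tool_pos": TCP position; "orientation": TCP orientation; "force": force on the tool from outside, world axes, zero at the start; "ft_torque": the same for the moment, N m; "grip_width": finger opening in m.
Only numpy, scipy, OpenCV 4.12 (cv2) and the standard library are available. Lean on these libraries where they do the work, as an engineer would, in place of code of your own. Each camera call takes 0.05 s, during which the arm holds its last target.

### The job

The pine board in the blue drilling jig still has a gap beside it: pick up the wooden wedge by its block and slide it along the jig's bed, thin end first and flat side against the board, into the gap between the board and the round spring nose until you feel it drag firmly, about 10 N of push. Then let go and leave it sitting upright and jammed there; do not ram it in, and leave the other things on the bench alone.

Things in the scene. Friction and masses are not known exactly. Their poses are not given: they have to be found in the camera images.
- shim_block (a point): Loose dark hardwood wedge, 70 g: centre of its upright grip block, 34 long (x), 24 wide (y), 60 mm high, 30 mm above its underside; grip it across y, high up. From its +x face a tapered blade 26 mm high runs 115 mm on along +x, at the bottom. Flat side flush with the block's -y face; +y side slopes 0.16 mm per mm. z up.
- shim_tip (a point): Wedge's thin end, at its flat side, 13 mm above the underside. Axes as shim_block; 132 mm to +x, 12 mm to -y and 17 mm below it. The blade is 5.6 mm thick here and 24 mm at the block.
- gap_mouth (a point): Mouth of the gap: near lower end of the board's face, on the jig's bed, 15 mm above the bench. +x points into the gap along the board's face, +y across it to the spring nose, z up. The free gap differs each time, 9.5 to 17 mm, so the wedge starts to drag with its thin end about 35 to 85 mm past here.
- jig: Fixed blue jig; origin on the bench 15 mm below gap_mouth, same axes. Flat bed: x -130 to 120, y -45 to 115 mm. Spring nose: upright steel pin, 16 mm diameter, 28 mm high, centred at x = 12 mm; it gives 1 mm per 4 N along +y, up to 5.5 mm, then is solid. Its aluminium block (x -13 to 37, 34 mm high, black handle to 52 mm above the bed) is locked.
- board: Fixed pine board on edge in the jig, 120 long, 20 thick, 70 mm high above the bed. Origin and axes as the jig's: its face is y = 0, x 0 to 120 mm, its thickness on the -y side. The jammed wedge should press on it with 4 to 15 N, never over 18; a push of about 10 N along x gives this, and friction holds it when let go.
- glue_center (a point): Bystander: centre of a loose yellow glue bottle, 60 mm across and 150 mm high, standing. Leave alone.
- screwdriver_grip (a point): Bystander: grip of a loose screwdriver lying on the bench. Leave alone.
- offcut_center (a point): Bystander: centre of a loose wood offcut 90 x 60 x 35 mm. Leave alone.
Not all that is in view belongs to the job. There is more than one size of the part that bears shim_block; the job needs the smaller.

How it is judged:
By the outcome, as a careful person would: the job done as asked, in the order asked, and still so for the second after the job is handed in, with the robot touching nothing.
It also fails if it takes over 64 s, if anything falls off the work surface, if the arm or the gripper's body presses on something with over 40 N, if the wrist force passes 120 N, or if a joint passes its speed limit or range.

## Working session

There is one attempt and no reset: what is moved stays moved. The work goes in short steps, each a Python script; the robot and the scene stay as the last script left them, time stands still between calls to the robot, and variables do not carry over. Pictures are saved under pics/ and viewed, and the job is handed in when it is done.

```bash
mkdir -p pics; ls; cat > h.py <<'E'
import numpy as np, cv2
from rig import manip, solver, sensors, eyes
def K(c):
    f=200/np.tan(np.radians(c['fov_y'])/2); return np.array([[f,0,c['cx']],[0,f,c['cy']],[0,0,1.]])
def rays(c,uv):
    uv=np.asarray(uv,float).reshape(-1,1,2)
    p=cv2.undistortPoints(uv,K(c),np.array([c['k1'],0,0,0,0.])).reshape(-1,2)
    d=np.c_[p[:,0],-p[:,1],-np.ones(len(p))]
    T=np.array(c['cam_to_world']); return T[:3,3], d@T[:3,:3].T
def onplane(c,uv,z):
    o,d=rays(c,uv); s=(z-o[2])/d[:,2]; return o+d*s[:,None]
def cloud(c):
    v,u=np.mgrid[0:400,0:640]; o,d=rays(c,np.c_[u.ravel(),v.ravel()])
    P=o+d*c['range_z'].reshape(-1,1); P[c['range_z'].ravel()==0]=np.nan
    return P.reshape(400,640,3)
E
python3 - <<'E'
from h import *
import pickle
for n in ['side','top']:
    c=eyes.read_camera(n); pickle.dump(dict(c),open(n+'0.pkl','wb'))
    cv2.imwrite(f'pics/{n}0.png',c['pixels'][:,:,::-1])
    print(n,c['fov_y'],c['cx'],c['cy'],c['k1'],np.round(c['cam_to_world'],3).tolist())
o=sensors.get_obs(); print(o)
E
```

```text
pics
side 53.58986448920515 316.223977084392 203.3906071154292 -0.01929675822345227 [[-0.999, 0.02, -0.047, 0.52], [-0.047, -0.693, 0.719, 0.881], [-0.018, 0.72, 0.694, 0.92], [0.0, 0.0, 0.0, 1.0]]
top 48.660119098333865 323.7587408018734 205.71274376467193 -0.12540525455595264 [[-0.024, 0.992, -0.124, 0.387], [-1.0, -0.023, 0.004, 0.013], [0.001, 0.124, 0.992, 1.504], [0.0, 0.0, 0.0, 1.0]]
{'t': 0.1, 'qpos': array([ 1.22810002,  0.38416169,  0.01639935,  1.37106904, -0.00633436,
        1.3882326 , -0.04649015]), 'joint_velocities': array([ 4.01843989e-04, -1.69686592e-03,  9.78378050e-05, -3.02252312e-03,
        9.72699499e-04,  1.45873152e-03, -2.40238913e-04]), 'joint_torque': array([ 4.28612460e-03, -6.29131651e+01,  8.48402549e-01, -3.72752273e+01,
        1.69056177e-02,  1.05465690e-02, -6.42680652e-05]), 'tool_pos': array([ 0.17250759, -0.60024792,  0.24136526]), 'orientation': array([ 2.07200313,  0.29374775, -2.07254252]), 'force': array([-0.67734991, -0.08073074, -0.72659614]), 'ft_torque': array([0.00222854, 0.00309311, 0.00262693]), 'grip_width': 0.0853626840160682}
```

View pics/side0.png

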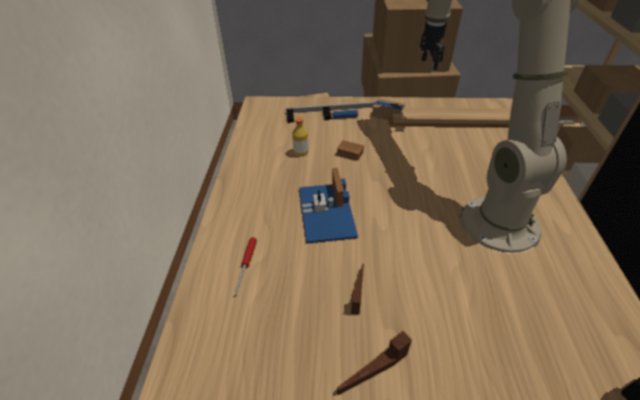

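View pics/top0.png

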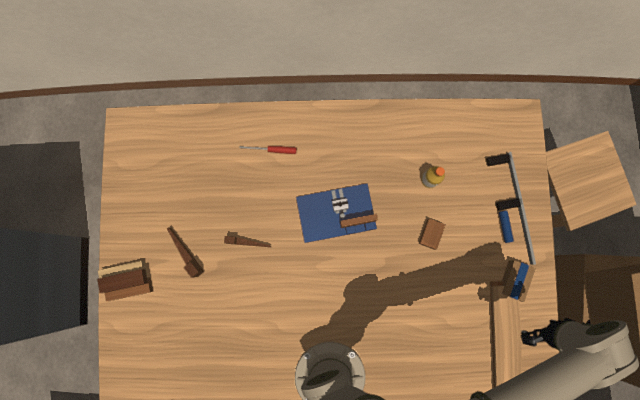

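The side view shows a small wedge (block ~(356,303), tip ~(362,266)), a large wedge (~(400,345)), and the jig ~(327,212). In the top view the small wedge's block is at ~(232,238) with its tip at ~(270,244), and the board is at ~(358,220) with the nose at ~(341,207). I'll zoom in and measure next.

```bash
python3 - <<'E'
import pickle
from h import *
t=pickle.load(open('top0.pkl','rb')); s=pickle.load(open('side0.pkl','rb'))
a=cv2.resize(t['pixels'][170:260,215:390,::-1],None,fx=4.5,fy=4.5,interpolation=cv2.INTER_CUBIC)
cv2.imwrite('pics/topz.png',a[:600])
b=cv2.resize(s['pixels'][160:320,280:430,::-1],None,fx=3.7,fy=3.7,interpolation=cv2.INTER_CUBIC)
cv2.imwrite('pics/sidez.png',b)
P=cloud(t)
# blue bed
im=t['pixels'].astype(int); hsv=cv2.cvtColor(t['pixels'],cv2.COLOR_RGB2HSV)
m=((hsv[...,0]>100)&(hsv[...,0]<125)&(hsv[...,1]>120)).astype(np.uint8); m[:,420:]=0; m[:,:280]=0
print('bed z',np.nanmedian(P[m>0][:,2]), m.sum(), 'bench z',np.nanmedian(P[120:140,300:400,2]))
pts=np.argwhere(m)[:,::-1].astype(float)
W=onplane(t,pts,0.015)[:,:2]
r=cv2.minAreaRect((W*1000).astype(np.float32)); print('bed rect mm',r, cv2.boxPoints(r))
# board: height>0.06 in jig area
J=np.zeros((400,640),bool); J[170:250,290:385]=1
for lo,hi in [(0.075,0.1),(0.03,0.075)]:
    q=P[J&(P[...,2]>lo)&(P[...,2]<hi)]
    r=cv2.minAreaRect((q[:,:2]*1000).astype(np.float32)); print(lo,len(q),r,np.median(q[:,2]))
# small wedge
S=np.zeros((400,640),bool); S[220:260,215:280]=1
for lo in (0.01,0.045):
    q=P[S&(P[...,2]>lo)]
    r=cv2.minAreaRect((q[:,:2]*1000).astype(np.float32)); print('wedge',lo,len(q),r,np.median(q[:,2]),cv2.boxPoints(r).tolist())
E
```

```text
bed z 0.016932930498553045 67 bench z 0.0007844731100297153
bed rect mm ((547.2245483398438, -35.582733154296875), (149.38174438476562, 238.28125), 9.797163009643555) [[ 453.34985   69.11094]
 [ 493.896   -165.69531]
 [ 641.09924 -140.2764 ]
 [ 600.5531    94.52985]]
0.075 237 ((516.4559326171875, -104.2435302734375), (20.522838592529297, 119.96478271484375), 9.333368301391602) 0.08556190911790917
0.03 361 ((524.5010986328125, -79.17829132080078), (164.9812469482422, 89.55062103271484), 52.26316452026367) 0.04764886499008014
wedge 0.01 255 ((456.6924743652344, 279.65728759765625), (56.12807846069336, 172.19403076171875), 7.79332160949707) 0.03008651818871777 [[417.2128601074219, 361.1535949707031], [440.5624084472656, 190.55001831054688], [496.1720886230469, 198.16098022460938], [472.8225402832031, 368.7645568847656]]
wedge 0.045 85 ((463.04534912109375, 319.60784912109375), (37.451751708984375, 23.196422576904297), 88.66075897216797) 0.059981754804155685 [[451.0126647949219, 301.1581726074219], [474.2027282714844, 300.6159973144531], [475.0780334472656, 338.0575256347656], [451.8879699707031, 338.5997009277344]]
```

View pics/topz.png

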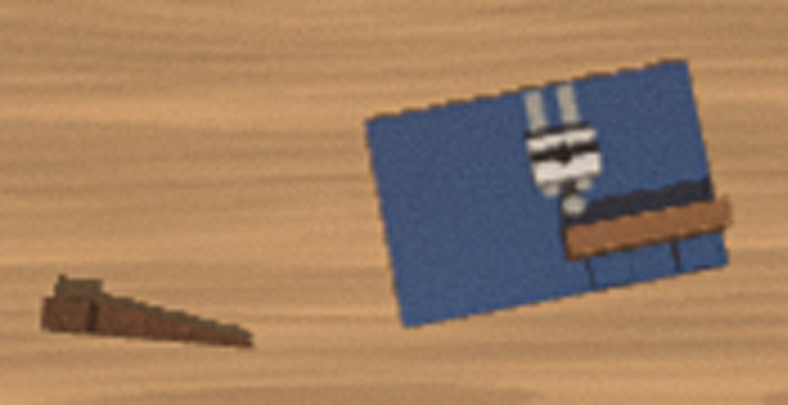

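View pics/sidez.png

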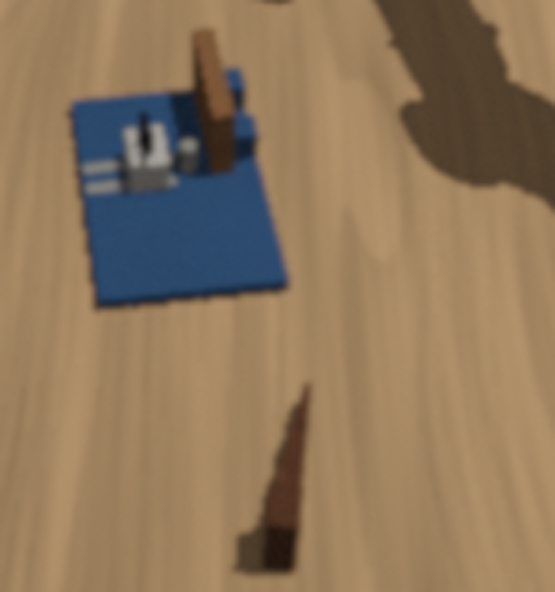

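```bash
python3 - <<'E'
import pickle
from h import *
t=pickle.load(open('top0.pkl','rb')); s=pickle.load(open('side0.pkl','rb'))
def bluemask(c,box):
    p=c['pixels'].astype(int); m=((p[...,2]>p[...,0]*1.5)&(p[...,2]>40)).astype(np.uint8)
    k=np.zeros_like(m); k[box[0]:box[1],box[2]:box[3]]=1; return m*k
for n,c,box in (('top',t,(170,260,285,385)),('side',s,(170,250,290,365))):
    m=bluemask(c,box); pts=np.argwhere(m)[:,::-1].astype(float)
    W=onplane(c,pts,0.015)[:,:2]*1000
    hull=cv2.convexHull(W.astype(np.float32))
    r=cv2.minAreaRect(hull); print(n,m.sum(),r); print(np.round(cv2.boxPoints(r),1).tolist())
# wedge flat-side line (top): lowest dark pixel per column
g=t['pixels'].astype(float)
for col in range(222,274,3):
    x=g[225:262,col].sum(1); print(col,[int(v) for v in x[4:28]])
E
```

```text
top 2492 ((549.3108520507812, -33.90000915527344), (156.39303588867188, 245.10194396972656), 9.656082153320312)
[[451.70001220703125, 73.80000305175781], [492.79998779296875, -167.8000030517578], [647.0, -141.60000610351562], [605.7999877929688, 100.0]]
side 1976 ((545.6698608398438, -35.07652282714844), (159.27911376953125, 266.1269226074219), 9.678950309753418)
[[444.79998779296875, 82.69999694824219], [489.5, -179.60000610351562], [646.5, -152.89999389648438], [601.7999877929688, 109.5]]
222 [420, 398, 399, 400, 433, 422, 418, 424, 437, 428, 410, 410, 424, 440, 426, 396, 390, 423, 431, 411, 395, 400, 423, 424]
225 [404, 410, 405, 414, 435, 436, 417, 225, 210, 188, 194, 205, 198, 220, 331, 409, 403, 424, 432, 392, 390, 395, 416, 426]
228 [428, 398, 239, 215, 209, 207, 203, 212, 215, 210, 207, 206, 187, 188, 211, 409, 413, 438, 420, 377, 395, 396, 419, 438]
231 [405, 412, 410, 242, 214, 226, 206, 179, 198, 211, 198, 211, 216, 213, 195, 342, 424, 433, 418, 405, 400, 403, 414, 442]
234 [416, 410, 415, 237, 231, 214, 210, 201, 211, 202, 181, 175, 161, 146, 163, 325, 424, 435, 433, 399,
[... 945 characters left out ...]
 433, 434, 249, 210, 222, 209, 188, 207, 346, 412, 421, 413, 423, 428, 431]
261 [408, 417, 412, 420, 426, 399, 413, 399, 431, 443, 441, 418, 254, 222, 216, 216, 205, 269, 408, 417, 428, 434, 444, 429]
264 [410, 419, 409, 421, 412, 400, 408, 414, 419, 445, 435, 424, 431, 261, 223, 210, 187, 221, 416, 420, 413, 441, 440, 430]
267 [415, 416, 412, 410, 413, 396, 408, 411, 425, 444, 430, 419, 418, 274, 225, 221, 201, 211, 371, 406, 425, 442, 450, 428]
270 [415, 405, 404, 412, 417, 400, 419, 409, 423, 442, 457, 416, 425, 461, 398, 251, 292, 209, 327, 407, 424, 438, 442, 427]
273 [426, 410, 411, 421, 416, 396, 406, 415, 425, 447, 454, 409, 418, 457, 461, 464, 445, 437, 431, 409, 426, 438, 433, 416]
```

```bash
python3 - <<'E'
import pickle
from h import *
t=pickle.load(open('top0.pkl','rb')); s=pickle.load(open('side0.pkl','rb'))
g=t['pixels'].astype(float).sum(2)
e=[]
for col in range(226,270):
    r=242
    while g[r,col]<310: r+=1
    e.append((col,r-1+(310-g[r-1,col])/(g[r,col]-g[r-1,col])))
W=onplane(t,e,0.0)[:,:2]*1000
vx,vy,x0,y0=cv2.fitLine(W.astype(np.float32),cv2.DIST_HUBER,0,.01,.01).ravel()
if vy>0: vx,vy=-vx,-vy
print('line dir',vx,vy,'angle',np.degrees(np.arctan2(vx,-vy)),'pt',x0,y0)
X=np.array([vx,vy]);Y=np.array([-vy,vx])  # z cross x
d=(W-[x0,y0])@Y; print('resid',d.std())
tip=onplane(t,[(270.7,246.5)],0.013)[0,:2]*1000; back=onplane(t,[(224,242)],0.0)[0,:2]*1000
print('tip',tip,'back',back,'len',(tip-back)@X)
base=np.array([x0,y0])
st=(tip-base)@X; sb=(back-base)@X; s0=((st-132)+(sb+17))/2
C=base+X*s0+12*Y; print('block',C, 'from tip', st-132,'from back',sb+17)
P=cloud(t); S=np.zeros((400,640),bool); S[220:260,215:280]=1
q=P[S&(P[...,2]>.055)]; print('top face mean',q.mean(0),len(q))
# side view: top face of block
P=cloud(s); S=np.zeros((400,640),bool); S[255:320,335:375]=1
q=P[S&(P[...,2]>.055)]; print('side top face',q.mean(0),len(q)); q=P[S&(P[...,2]>.018)&(P[...,2]<.03)]
print(q[np.argmin(q[:,1])])
E
```

```text
line dir -0.0967689 -0.99530685 angle -5.5531397 pt 446.9924 280.25806
resid 4.685338228074236
tip [438.99514781 188.7422068 ] back [457.9126154  350.43169565] len 162.76127828940037
block [463.48619541 325.89655762] from tip -40.1397624039092 from back -53.90104069330958
top face mean [0.46297695 0.31834203 0.06047031] 78
side top face [0.45975539 0.32316646 0.05823382] 116
[0.43946831 0.19164597 0.02212064]
```

```bash
cat >> h.py <<'E'
from scipy.spatial.transform import Rotation as Ro
def ax(a):
    a=np.radians(a); return np.array([np.sin(a),-np.cos(a),0]),np.array([np.cos(a),np.sin(a),0])
SG=1
def att(a,sg=None):
    sg=SG if sg is None else sg
    x=np.array([0,0,-1.]); y=sg*ax(a)[1]; return Ro.from_matrix(np.c_[x,y,np.cross(x,y)]).as_rotvec()
JO=np.array([.516,-.044,0]); JA=9.6
def jw(x,y,z): # jig frame (m) to world
    X,Y=ax(JA); return JO+X*x+Y*y+np.array([0,0,z])
def wj(p):
    X,Y=ax(JA); d=np.array(p)-JO; return np.array([d@X,d@Y,d[2]])
E
python3 - <<'E'
from h import *
for sg in (1,-1):
    for p,a in (((.4625,.32,.2),-5.3),((.4625,.32,.04),-5.3),(jw(-.16,.015,.12),JA),(jw(-.16,.015,.056),JA),(jw(-.05,.012,.056),JA)):
        q=solver.ik(np.array(p),att(a,sg)); print(sg,None if q is None else np.round(q,2))
E
```

```text
1 [ 0.14  0.47 -1.07  1.58  0.42  1.34 -1.08]
1 [ 0.11  0.69 -1.04  1.74  0.66  1.1  -1.24]
1 [ 0.52  0.42 -0.99  1.79  0.39  1.14 -0.43]
1 [ 0.48  0.52 -0.96  1.85  0.5   1.03 -0.51]
1 [ 0.58  0.46 -0.8   1.85  0.39  0.99 -0.22]
-1 [ 0.24  0.59 -1.28  1.57  0.57  1.41  1.96]
-1 [ 0.23  0.87 -1.29  1.74  0.89  1.25  1.75]
-1 [ 0.69  0.59 -1.28  1.79  0.6   1.23  2.55]
-1 [ 0.67  0.73 -1.28  1.85  0.77  1.18  2.43]
-1 [-1.04  0.8   1.36  1.92 -0.86  1.18 -2.33]
```

```bash
python3 - <<'E'
from h import *
o=sensors.get_obs(); p=o['tool_pos'].copy()
manip.move_linear(p+[0,0,.07],max_speed=.2)
print(solver.ik(np.array([.4625,.32,.30]),att(-5.3)))
manip.movep(np.array([.4625,.32,.30]),att(-5.3))
o=sensors.get_obs(); print(o['t'],o['tool_pos'],o['force'])
manip.move_linear(np.array([.4625,.32,.10]),max_speed=.2)
c=eyes.read_camera('side'); cv2.imwrite('pics/s1.png',cv2.resize(c['pixels'][200:330,270:430,::-1],None,fx=4.5,fy=4.5))
o=sensors.get_obs(); print(o['t'],o['tool_pos'],o['force'],np.round(o['qpos'],2))
E
```

```text
[ 0.12512919  0.40248872 -1.07167145  1.41135707  0.35136947  1.53174747
 -1.01758173]
3.9583 [0.46312537 0.31922961 0.29984065] [ 0.13872511 -0.02678751  0.15891118]
5.1583 [0.46311908 0.32068888 0.10137054] [-0.60434874 -0.0855706  -0.14383742] [ 0.07  0.56 -0.98  1.69  0.5   1.16 -1.13]
```

View pics/s1.png

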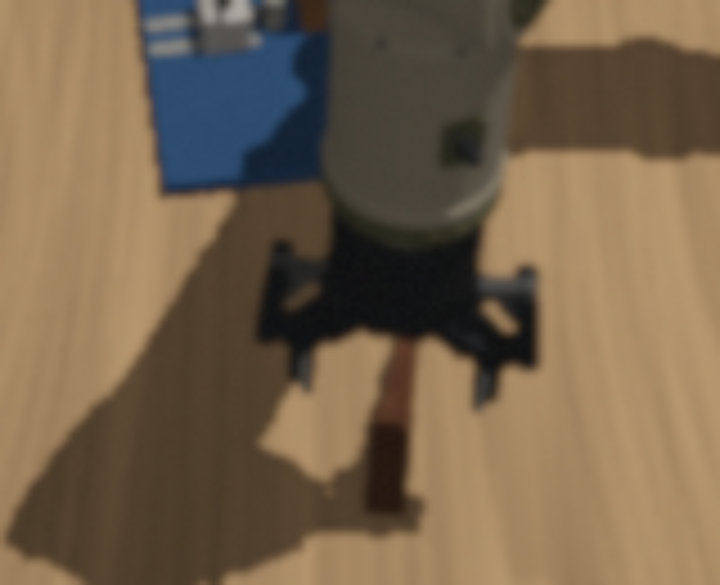

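The jaws straddle the block: in the crop the fingertips are at ~(300,385) and (485,400), with the block between them at ~(388,460). Next: descend and grip.

```bash
python3 - <<'E'
from h import *
print(manip.move_linear(np.array([.4625,.32,.040]),max_speed=.12,guard=8))
manip.wait(.2)
o=sensors.get_obs(); print(o['t'],o['tool_pos'],o['force'])
manip.move_gripper(0.0)
o=sensors.get_obs(); print(o['t'],o['tool_pos'],o['force'],o['grip_width'])
manip.move_linear(np.array([.4625,.32,.080]),max_speed=.15)
manip.wait(.2)
o=sensors.get_obs(); print(o['t'],o['tool_pos'],o['force'],o['grip_width'])
manip.movep(jw(-.165,.02,.105),att(JA))
manip.wait(.3)
o=sensors.get_obs(); print(o['t'],o['tool_pos'],wj(o['tool_pos']),o['force'],o['ft_torque'])
for n in ('side','top'):
    c=eyes.read_camera(n); import pickle; pickle.dump(dict(c),open(n+'2.pkl','wb'))
    y0,y1,x0,x1=(150,280,270,430) if n=='side' else (170,290,215,385)
    cv2.imwrite(f'pics/{n}2.png',cv2.resize(c['pixels'][y0:y1,x0:x1,::-1],None,fx=4.5,fy=4.5,interpolation=cv2.INTER_CUBIC))
E
```

```text
False
6.0083 [0.46295173 0.32041273 0.04088287] [ 0.12363068  0.26618615 -0.40034884]
6.5917 [0.4625394  0.31997776 0.04004459] [ 0.0049871  -0.68666727  1.01474356] 0.022976682091768497
7.2083 [0.46208841 0.31949241 0.07903004] [-0.00994034 -0.46990248  0.68295529] 0.02315433763066425
8.3417 [0.50789497 0.12338538 0.10497618] [-0.16639299  0.01992312  0.10497618] [ 0.15171565  0.09476641 -0.65958668] [0.02952276 0.08476284 0.01437301]
```

View pics/side2.png

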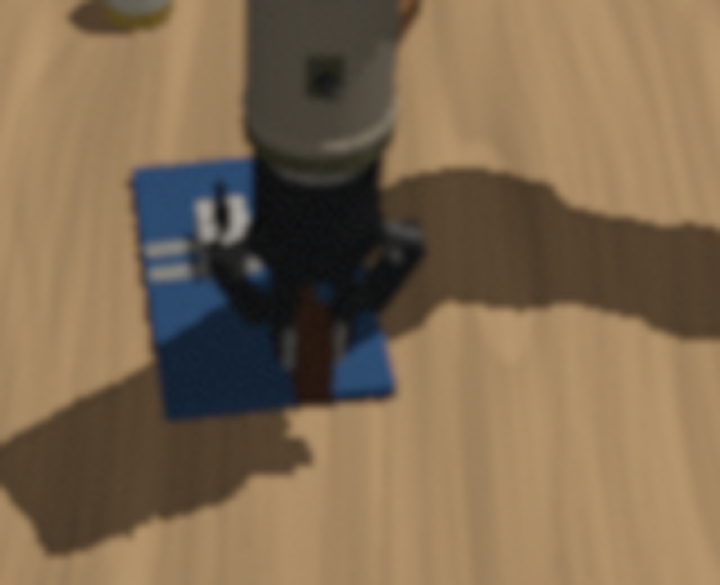

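View pics/top2.png

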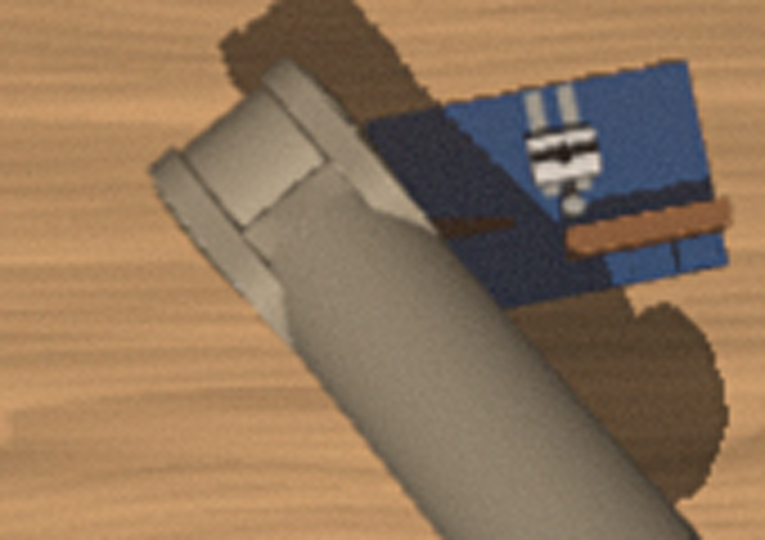

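The wedge is held upright by its block. In the top crop its tip is at ~(515,222), short of the mouth, with the nose at (572,204) and the board's near corner at (567,240). Next I check the blade tip in the jig frame.

```bash
python3 - <<'E'
import pickle
from h import *
c=pickle.load(open('top2.pkl','rb')); P=cloud(c)
S=np.zeros((400,640),bool); S[212:228,310:335]=1
d=(P-JO); X,Y=ax(JA)
jx,jy=d@X,d@Y
m=S&(P[...,2]>.055)&(P[...,2]<.11)
for col in range(312,333,2):
    r=np.where(m[:,col])[0]
    if len(r): print(col,[(int(k),round(1000*jx[k,col]),round(1000*jy[k,col],1),round(1000*P[k,col,2])) for k in r])
# board near end + nose
S[:]=0;S[205:232,330:380]=1
m=S&(P[...,2]>.075); q=np.c_[jx[m],jy[m]]*1000; print('board',cv2.minAreaRect(q.astype(np.float32)),np.percentile(q,[1,99],axis=0))
S[:]=0;S[210:219,334:352]=1
m=S&(P[...,2]>.038)&(P[...,2]<.047); q=np.c_[jx[m],jy[m]]*1000; print('nose',q.mean(0),q.min(0),q.max(0),len(q))
E
```

```text
312 [(218, -87, np.float64(23.4), 91), (219, -88, np.float64(20.6), 88), (220, -88, np.float64(16.7), 96), (221, -89, np.float64(13.7), 94)]
314 [(218, -81, np.float64(22.3), 91), (219, -81, np.float64(19.0), 91), (220, -82, np.float64(15.1), 99), (221, -83, np.float64(12.9), 89), (222, -83, np.float64(10.0), 87)]
316 [(218, -75, np.float64(21.0), 91), (219, -75, np.float64(18.0), 89), (220, -76, np.float64(13.8), 100), (221, -76, np.float64(11.7), 89), (222, -77, np.float64(9.9), 74)]
318 [(218, -68, np.float64(19.7), 92), (219, -69, np.float64(16.8), 90), (220, -69, np.float64(13.6), 89), (221, -70, np.float64(9.9), 96)]
320 [(218, -62, np.float64(19.4), 83), (219, -63, np.float64(15.3), 93), (220, -63, np.float64(12.1), 93), (221, -64, np.float64(9.5), 87)]
322 [(218, -56, np.float64(17.4), 91), (219, -56, np.float64(13.7), 97), (220, -57, np.float64(11.1), 91), (221, -57, np.float64(10.2), 65)]
324 [(218, -49, np.float64(15.9), 94), (220, -51, np.float64(9.7), 93)]
326 [(218, -43, np.float64(14.9), 91), (219, -44, np.float64(12.0), 89), (220, -44, np.float64(9.5), 81)]
328 [(218, -37, np.float64(13.6), 92), (219, -37, np.float64(10.6), 91), (220, -37, np.float64(9.3), 69)]
board ((59.3869743347168, -9.746710777282715), (119.5049057006836, 20.495929718017578), 0.023543523624539375) [[ 3.50656054e-01 -1.98883699e+01]
 [ 1.18049721e+02  2.77583982e-02]]
nose [10.30783183 22.3199142 ] [-3.87216384 11.97313114] [18.56845808 39.86558227] 16
```

```bash
cat >> h.py <<'E'
def rep(tag=''):
    F=np.mean([sensors.get_obs()['force'] if not manip.wait(.02) else 0 for _ in range(5)],0)
    o=sensors.get_obs(); X,Y=ax(JA)
    print(tag,round(o['t'],2),'jig mm',np.round(wj(o['tool_pos'])*1000,2),'Fjig',np.round([F@X,F@Y,F[2]],2),'M',np.round(o['ft_torque'],3),'g',round(o['grip_width']*1000,2),flush=True)
    return np.array([F@X,F@Y,F[2]])
E
python3 - <<'E'
from h import *
manip.move_linear(jw(-.157,.014,.060),att(JA),max_speed=.1); rep('above')
print(manip.move_linear(jw(-.157,.014,.052),att(JA),max_speed=.015,guard=2.5)); rep('touch')
E
```

```text
above 9.13 jig mm [-157.31   14.57   60.65] Fjig [-0.16  0.31 -0.42] M [ 0.037 -0.03   0.036] g 23.13
True
touch 9.63 jig mm [-157.08   14.28   54.89] Fjig [ 0.25 -0.77  5.74] M [-0.237  0.039 -0.016] g 23.0
```

```bash
python3 - <<'E'
from h import *
z=.0551
manip.move_linear(jw(-.157,.014,z),att(JA),max_speed=.02); manip.wait(.2); rep('relieved')
print(manip.move_linear(jw(-.122,.014,z),att(JA),max_speed=.04,guard=3)); rep('tip at +10')
E
```

```text
relieved 10.17 jig mm [-157.02   14.02   55.07] Fjig [-0.37  0.55  0.52] M [-0.024 -0.091  0.045] g 22.81
False
tip at +10 11.28 jig mm [-122.11   13.89   55.04] Fjig [ 0.51 -0.16  0.49] M [-0.199 -0.02   0.023] g 23.51
```

```bash
python3 - <<'E'
from h import *
z=.0551
print(manip.move_linear(jw(-.122,.008,z),att(JA),max_speed=.008,guard=2)); rep('board touch')
import pickle
c=eyes.read_camera('top'); pickle.dump(dict(c),open('top3.pkl','wb'))
cv2.imwrite('pics/top3.png',cv2.resize(c['pixels'][170:260,270:390,::-1],None,fx=6,fy=6,interpolation=cv2.INTER_CUBIC))
c=eyes.read_camera('side')
cv2.imwrite('pics/side3.png',cv2.resize(c['pixels'][150:280,270:430,::-1],None,fx=4.5,fy=4.5,interpolation=cv2.INTER_CUBIC))
E
```

```text
True
board touch 11.88 jig mm [-122.25   10.54   55.01] Fjig [-0.76  2.12  1.82] M [ 0.002 -0.426  0.259] g 23.31
```

View pics/top3.png

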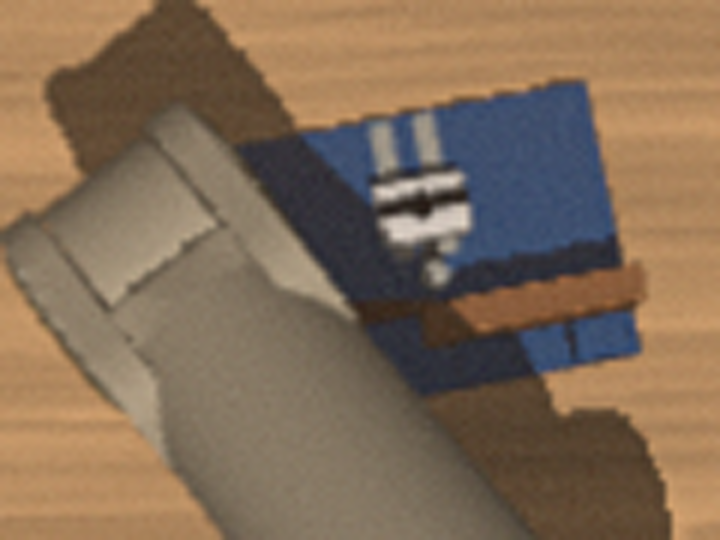

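View pics/side3.png

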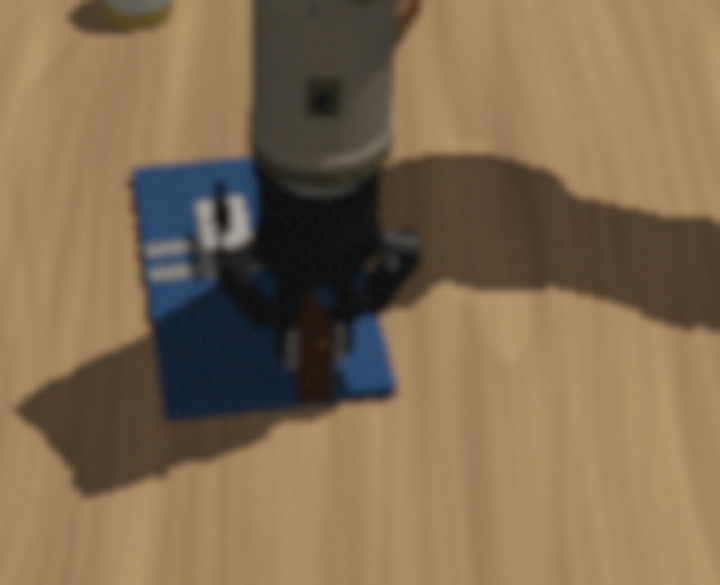

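Touch on the board at TCP y = 10.5 (12 expected); the blade (dark, ~(400,310) in the top crop) is entering between board and nose (435,270). I'll go deeper and touch again to check yaw from the lever arm.

```bash
python3 - <<'E'
from h import *
z=.0551
manip.move_linear(jw(-.122,.0116,z),att(JA),max_speed=.02); rep('off')
print(manip.move_linear(jw(-.100,.0116,z),att(JA),max_speed=.03,guard=2.5)); f0=rep('deep'); m0=sensors.get_obs()['ft_torque'][2]
r=manip.move_linear(jw(-.100,.006,z),att(JA),max_speed=.008,guard=2.5); f=rep('touch2 %s'%r)
m=np.mean([sensors.get_obs()['ft_torque'][2] for _ in range(3)]); print('lever',(m-m0)/(f[1]-f0[1]))
E
```

```text
off 12.32 jig mm [-122.01   11.47   55.01] Fjig [-0.26  0.15  2.52] M [ 0.012 -0.112  0.01 ] g 22.89
False
deep 13.28 jig mm [-99.62  11.5   55.01] Fjig [1.14 0.09 1.17] M [-0.305 -0.071  0.024] g 22.92
touch2 True 13.72 jig mm [-100.18   10.58   55.  ] Fjig [-1.03  1.46  2.57] M [ 0.043 -0.354  0.248] g 23.13
lever 0.16351741408804535
```

```bash
cat >> h.py <<'E'
def avg(n=12):
    F=[];M=[]
    for _ in range(n):
        manip.wait(.02); o=sensors.get_obs(); F.append(o['force']);M.append(o['ft_torque'])
    F=np.mean(F,0);M=np.mean(M,0); X,Y=ax(JA)
    return np.array([F@X,F@Y,F[2],M@X,M@Y,M[2]])
E
python3 - <<'E'
from h import *
z=.0552
for da in (0,0.6,1.0):
    manip.move_linear(jw(-.100,.0125 if da else .0118,z),att(JA+da),max_speed=.02); a=avg()
    r=manip.move_linear(jw(-.100,.006,z),att(JA+da),max_speed=.008,guard=2.5); b=avg()
    y=wj(sensors.get_obs()['tool_pos'])[1]
    print(da,r,round(y*1000,2),np.round(a,2),np.round(b,2),'lever',(b-a)[5]/(b-a)[1])
rep()
E
```

```text
0 True 10.58 [-0.52  0.32  0.97  0.07  0.02  0.02] [-0.12  2.08  1.73  0.51 -0.13  0.29] lever 0.1524388216366983
0.6 True 9.59 [ 0.37 -0.75  2.09 -0.18 -0.17 -0.03] [-0.53  0.83  4.09  0.21 -0.05  0.15] lever 0.11399262473159869
1.0 True 11.88 [-0.74 -2.73  4.99 -0.59  0.   -0.18] [-0.09  0.89  3.93  0.3  -0.13 -0.14] lever 0.010727520013290694
 16.95 jig mm [-100.03   11.83   55.  ] Fjig [0.23 1.31 4.37] M [-0.095 -0.512 -0.143] g 23.38
```

```bash
python3 - <<'E'
from h import *
z=.0553; A=att(JA+.6)
manip.move_linear(jw(-.100,.0101,z),A,max_speed=.02); print(np.round(avg(),2)); rep('start')
r=manip.move_linear(jw(-.084,.0101,z),A,max_speed=.02,guard=3); print(r,np.round(avg(),2)); rep('a')
if not r:
  r=manip.move_linear(jw(-.078,.0101,z),A,max_speed=.01,guard=3); print(r,np.round(avg(),2)); rep('b')
E
```

```text
[-0.42  0.5   0.59  0.13 -0.06  0.07]
start 17.48 jig mm [-100.02    9.81   55.09] Fjig [-0.29  0.25  0.18] M [-0.059 -0.114  0.078] g 23.14
False [-0.04 -0.72 -0.73 -0.16  0.03 -0.1 ]
a 18.72 jig mm [-83.97   9.97  55.21] Fjig [-0.19 -1.21 -0.92] M [-0.034  0.2   -0.158] g 23.1
True [ 1.16  1.61  3.51  0.44 -0.47  0.07]
b 19.41 jig mm [-81.41   9.75  55.  ] Fjig [2.03 2.06 4.49] M [-0.563 -0.818  0.097] g 23.27
```

```bash
python3 - <<'E'
from h import *
z=.0553; A=att(JA+.6)
for x in (-.081,-.079,-.077,-.075):
    manip.move_linear(jw(x,.0101,z),A,max_speed=.01); manip.wait(.1); a=avg(); print(x,np.round(a,2),np.round(wj(sensors.get_obs()['tool_pos'])*1000,2),flush=True)
    if a[0]<-6 or abs(a[1])>5: break
print(sensors.get_obs()['t'])
E
```

```text
-0.081 [-0.71  0.84  1.41  0.18  0.08  0.03] [-81.28   9.86  55.15]
-0.079 [-5.04 -0.57  1.92 -0.09  1.03 -0.08] [-79.99   9.86  55.26]
-0.077 [-5.76 -0.35  1.85 -0.1   1.16 -0.11] [-78.22   9.85  55.27]
-0.075 [-7.43 -1.15  2.31 -0.16  1.46 -0.12] [-76.79   9.86  55.36]
21.9833
```

```bash
python3 - <<'E'
from h import *
z=.0553; A=att(JA+.6)
for x in (-.0735,-.072,-.0705,-.069):
    manip.move_linear(jw(x,.0099,z),A,max_speed=.01); manip.wait(.15); a=avg(); print(x,np.round(a,2),np.round(wj(sensors.get_obs()['tool_pos'])*1000,2),round(sensors.get_obs()['grip_width']*1000,2),flush=True)
    if a[0]<-9.2 or abs(a[1])>4: break
print(sensors.get_obs()['t'])
E
```

```text
-0.0735 [-8.76 -0.86  2.77 -0.12  1.75 -0.13] [-75.81   9.8   55.45] 23.18
-0.072 [-9.62 -1.13  2.99 -0.16  1.93 -0.16] [-74.61   9.8   55.49] 23.23
23.2833
```

```bash
python3 - <<'E'
from h import *
import pickle
z=.0552; A=att(JA+.6)
for x in (-.0710,-.0703):
    manip.move_linear(jw(x,.0099,z),A,max_speed=.01); manip.wait(.2); a=avg(); print(x,np.round(a,2),np.round(wj(sensors.get_obs()['tool_pos'])*1000,2),flush=True)
    if a[0]<-10.5: break
c=eyes.read_camera('top'); pickle.dump(dict(c),open('top4.pkl','wb'))
cv2.imwrite('pics/top4.png',cv2.resize(c['pixels'][180:250,290:390,::-1],None,fx=7,fy=7,interpolation=cv2.INTER_CUBIC))
E
```

```text
-0.071 [-10.13  -0.8    3.28  -0.22   2.07  -0.15] [-73.95   9.79  55.44]
-0.0703 [-11.3   -1.4    3.69  -0.26   2.24  -0.19] [-73.55   9.79  55.49]
```

View pics/top4.png

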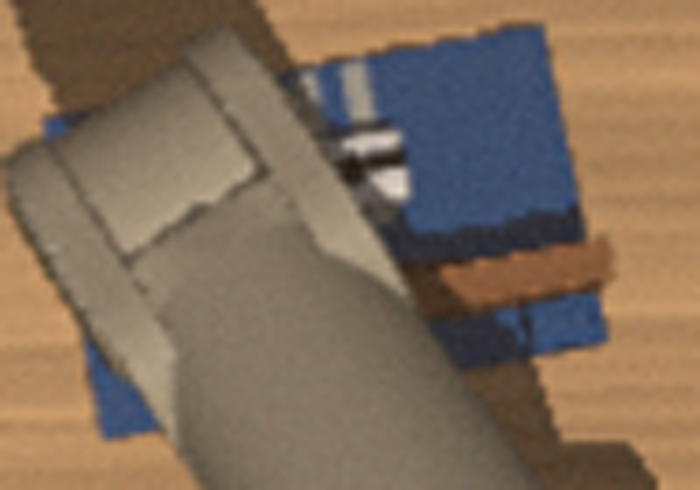

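The top crop is mostly covered by the arm, but the board is at ~(530,270) and the aluminium block and nose at ~(385,180) in place. The push is 11 N. I'll unload the arm, then open.

```bash
python3 - <<'E'
from h import *
import pickle
z=.0553; A=att(JA+.6)
manip.move_linear(jw(-.0728,.0099,z),A,max_speed=.01); manip.wait(.15); a=avg(); print(np.round(a,2),np.round(wj(sensors.get_obs()['tool_pos'])*1000,2))
manip.move_gripper(.06); rep('open')
p=sensors.get_obs()['tool_pos']
manip.move_linear(p+[0,0,.10],max_speed=.12); rep('up')
manip.movep(np.array([.45,.25,.30]),att(JA)); rep('away')
for n in ('side','top'):
    c=eyes.read_camera(n); pickle.dump(dict(c),open(n+'5.pkl','wb'))
    y0,y1,x0,x1=(160,260,280,400) if n=='side' else (170,260,270,390)
    cv2.imwrite(f'pics/{n}5.png',cv2.resize(c['pixels'][y0:y1,x0:x1,::-1],None,fx=6,fy=6,interpolation=cv2.INTER_CUBIC))
E
```

```text
[-6.16 -0.57  2.2  -0.05  1.24 -0.07] [-73.6    9.86  55.36]
open 25.91 jig mm [-72.56   9.9   55.3 ] Fjig [ 0.25 -0.76 -0.36] M [-0.005 -0.031  0.019] g 60.12
up 26.98 jig mm [-72.51   9.35 154.42] Fjig [-0.09 -0.22 -0.15] M [-0.013 -0.001  0.052] g 60.06
away 28.12 jig mm [-298.57  -15.44  298.74] Fjig [0.31 0.15 0.09] M [ 0.002 -0.012  0.009] g 59.87
```

View pics/side5.png

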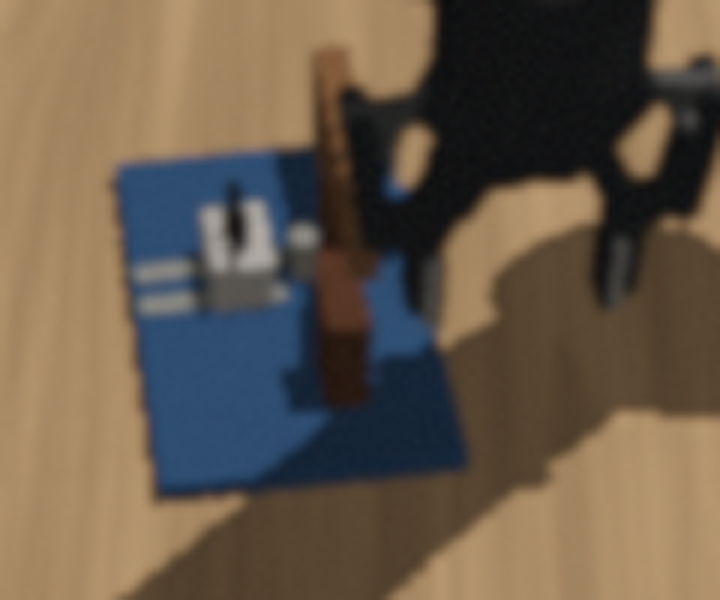

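View pics/top5.png

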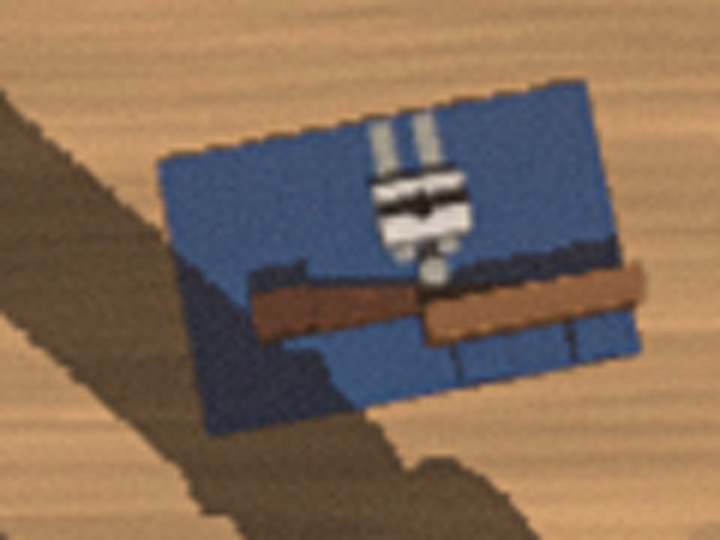

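The wedge stands upright between board and nose (top crop: block ~(285,310), nose (433,268), board near end (425,320)), with the gripper clear. Next I measure its pose and how far the nose deflected.

```bash
python3 - <<'E'
import pickle
from h import *
X,Y=ax(JA)
def nose(c):
    p=c['pixels'].astype(float); r=p[208:220,337:348]; sat=r.max(2)-r.min(2); m=(r.mean(2)>85)&(sat<40)
    v,u=np.where(m); w=r.mean(2)[m]; v=v;sel=v>=4
    uv=[(337+np.average(u[sel],weights=w[sel]),208+np.average(v[sel],weights=w[sel]))]
    q=onplane(c,uv,.043)[0]-JO; return uv,np.round([1000*q@X,1000*q@Y],2),sel.sum()
for f in ('top0','top2','top5'): print(f,nose(pickle.load(open(f+'.pkl','rb'))))
for n,box in (('top',(205,235,305,345)),('side',(190,235,328,348))):
    c=pickle.load(open(n+'5.pkl','rb')); P=cloud(c); d=P-JO; S=np.zeros((400,640),bool); S[box[0]:box[1],box[2]:box[3]]=1
    jx=d@X;jy=d@Y
    m=S&(P[...,2]>.068)&(P[...,2]<.083)&(jx<-.03)&(jx>-.12); q=np.c_[jx[m],jy[m]]*1000
    print(n,'block top z',np.median(P[m][:,2]),q.mean(0),cv2.minAreaRect(q.astype(np.float32)),m.sum())
c=pickle.load(open('top5.pkl','rb')); g=c['pixels'].astype(int); e=[]
for col in range(316,340):
    r=222
    # blue background below dark wedge
    while not (g[r,col,2]>g[r,col,0]*1.3) and r<235: r+=1
    e.append((col,r-.5))
w=(onplane(c,e,.015)-JO); print(np.round(np.c_[w@X,w@Y]*1000,1).tolist())
E
```

```text
top0 ([(np.float64(341.46564221513484), np.float64(214.37160529622113))], array([10.9 , 21.58]), np.int64(28))
top2 ([(np.float64(341.4009272324128), np.float64(214.41382785728683))], array([10.67, 21.49]), np.int64(27))
top5 ([(np.float64(341.52144361478076), np.float64(214.25483438636797))], array([11.16, 21.93]), np.int64(27))
top block top z 0.07647797485743935 [-73.77956694  12.08205764] ((-74.42346954345703, 11.962681770324707), (23.549346923828125, 33.31990051269531), 89.95128631591797) 76
side block top z 0.07323470257284881 [-77.7677768    8.62073025] ((-74.89214324951172, 8.412561416625977), (38.282440185546875, 23.65074348449707), 0.2231677621603012) 73
[[-83.6, -19.7], [-76.5, -0.4], [-73.1, -1.1], [-69.2, 1.6], [-65.9, 1.0], [-62.6, 0.3], [-59.3, -0.3], [-55.9, -0.9], [-52.6, -1.6], [-48.7, 1.1], [-45.4, 0.5], [-42.0, -0.2], [-38.7, -0.8], [-35.4, -1.5], [-32.1, -2.1], [-28.1, 0.6], [-24.8, -0.1], [-21.5, -0.7], [-18.2, -1.3], [-14.9, -2.0], [-10.9, 0.7], [-7.6, 0.0], [-4.3, -0.6], [-1.0, -1.2]]
```

```bash
python3 - <<'E'
from h import *
rep(); manip.finish_job(); print('done')
E
```

```text
28.3 jig mm [-299.64  -15.72  299.37] Fjig [-0.02  0.23  0.34] M [-0.014  0.024  0.027] g 59.75
the job is handed in; nothing more can be done
done
```

I gripped the smaller wedge by its block and slid it along the jig's bed, thin end first and flat side against the board. It went in until it dragged at about 11 N, slightly over the 10 N you asked for. I then eased the push to 6 N, opened the gripper, moved clear and handed the job in at about 28 s.

**Last checks:**
- **Seating:** the wedge stands upright on the bed, its block top about 75 mm above the bench as expected. It is parallel to the board to within about 0.3°, and its flat side is at the board face within pixel accuracy.
- **Depth:** the thin end is about 58 mm past the mouth.
- **Board force:** I estimate about 6 N on the board, from how far the wedge moved after first drag and how fast the push rose. I did not measure it directly. The nose shift in the pictures was only about 0.4 mm, too small to confirm that figure at this resolution.
- **Bystanders:** I planned the path clear of them and felt no unexpected contact, but I did not measure their positions again at the end.

**Disagreements:**
- The board face felt by touch was about 2.4 mm off the camera's value, so I went by touch.
- The wedge first sat about 0.6° off line in the jaws, which I corrected before pushing.
- The final block position differed between the two cameras by about 4 mm along and 3.5 mm across the jig.

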